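Push a sensor puck through a self-closing flap into its travel pen

TASK

The trolley is about to be rolled away, so the black round sensor puck must go into its travel pen. Without lifting it, push the puck with the fingertips along the surface into the lane, through the orange gravity flap and on until it is just clear of the flap's swing, then withdraw the fingers before the flap can close behind them, so that it falls fully shut on its own. Leave the other small things beside the pen where they are.

Things in the scene. Friction and masses are not known exactly. Their poses are not given: they have to be found in the camera images.
- pen: Open-topped, floorless aluminium lane fixed to the trolley top; things slide on the trolley top. Origin: on the surface, middle of the doorway under the shut flap; x points inward along the lane, z up. Straight walls 6 mm thick, 32 mm high, inner faces at y = +-31 mm, from x = -28 mm to the end wall's padded inner face at x = 143 mm. Place and yaw vary from run to run.
- pen_mouth (a point): Point on the surface, middle of the mouth's outer end (pen frame x = -68 mm, y = 0). The mouth's walls flare from 62 mm apart at x = -26 mm to about 110 mm at x = -68 mm. Nothing roofs the lane; the flap's top (35 mm) and hinge pin (40 mm) are its highest parts, so fingers pointing down can travel its whole length.
- pen_bay (a point): Point on the surface in the bay behind the flap where the puck's centre is well placed (pen frame x = 94 mm, y = 0). The flap's edge sweeps 58 mm round its hinge, so the puck clears the swing once its centre is beyond about x = 83 mm; it meets the end wall at about x = 119 mm.
- flap (a joint): Orange flap's angle, rad: 0 = shut across the lane, 1.5 = stop, nearly flat along the right wall (looking inward). Opens inward only. Hinged at pen x = 0, y = -29 mm on a pin leaning 12 degrees: its weight (0.12 kg) swings it shut in about a second. Pushing the puck against it opens it with under 1 N; it stays open while puck or finger is in its way.
- flap_edge (a point): Middle of the flap's free edge, 58 mm from the hinge, 18 mm above the surface when shut. The flap is a plate 3 mm thick, from 3 to 35 mm above the surface; it rises some 15 mm at the edge as it opens. It falls shut behind fingers that go wholly further than 58 mm from the hinge, and it cannot be pulled outward.
- sensor_puck: Black round optical sensor puck, 48 mm diameter, 26 mm high, about 0.16 kg, round window on top. Origin: centre of its underside; z up. Starts on the surface just outside the mouth (pen frame x -102 to -92 mm, up to 15 mm either side of the middle line). Slides flat when pushed low on its side; being round, it is centred by the flared mouth and the walls.
- amber_filter: Bystander: amber filter in a black square frame, 50x50x9 mm, lying flat left of the pen. Origin under its centre.
- grey_filter: Bystander: grey filter in a black square frame, 50x50x9 mm, lying flat left of the pen further in. Origin under its centre.
- table_clamp: Bystander: grey slotted table clamp, 26x75x17 mm, lying right of the pen. Origin under its centre.
- plastic_bush: Bystander: small pale plastic bush, 26 mm diameter, 12 mm high, right of the pen's mouth. Origin under its centre.
Mind the look-alikes: they are no part of the job. There is more than one size of the sensor_puck; the one meant has the size given above.

How it is judged:
By the outcome, as a careful person would: the job done as asked, in the order asked, and still so for the second after the job is handed in, with the robot touching nothing.
It also fails if it takes over 38 s, if anything falls off the work surface, if the arm or the gripper's body presses on something with over 40 N, if the wrist force passes 120 N, or if a joint passes its speed limit or range.

ROBOT

A 6-joint arm with a two-finger parallel gripper is mounted at the origin on a cart in front of the work surface, level with it; the furniture and walls round the work are solid. World frame = base frame: x ahead of the robot, y to its left, z up, the work surface at z = 0. Lengths are in m, angles in degrees, forces in N, time in s.
With the tool pointing down it reaches from about 0.4 to 0.825 m from the base axis. Payload 7 kg.
Tool frame: the origin (TCP) lies at the very end of the fingers, on their centre line; the grasp point (between the pads) lies 19 mm behind it (r.grasp_offset is the z of the grasp point in the tool frame, in m); z points along the fingers, y is the direction in which the jaws open and shut (so a half turn about z gives the same grasp; the last joint's range is limited). The gripper opens to 88 mm and grips with 3 to 60 N. Pads are 19 mm wide; open, the fingers measure 130 mm over their backs; the gripper's body (78 mm by 193 mm) begins 47 mm behind the grasp point.
Start: joints at [92.596, 20.546, 0.682, 0, -70.136, -16.507], TCP at [0.162, 0.655, 0.227] pointing down, gripper open.
Joint ranges: [-176.03, 176.03], [-82.01, 121.73], [-58.28, 71.71], [-173.87, 95.51], [-174.79, -0.11], [-173.66, 173.66]. Speed limits (degrees/s): [136.94, 136.94, 172.46, 180, 180, 180].

INTERFACE

Orientations are given as [roll, pitch, yaw] about the fixed x, y, z axes, in that order (R = Rz(yaw) Ry(pitch) Rx(roll)).
In Python, from plant import r gives the robot as it stands.
- The arm moves only by the tool carry_out, never from a script. Its argument "plan" is a list of rows, each a list of 6 numbers: the shift along the world's x, y, z in m, then the turn, a rotation vector about the world's x, y, z in rad. In form: [[tx, ty, tz, wx, wy, wz], ...]. A call has 1 to 12 rows; each row shifts and turns the pose as measured when the row begins; what a row does not reach is not made up. A row lasts 1/12 s, in which the tool goes at most 41.7 mm and 7.16 degrees, less where a joint would pass 70% of its speed; a pose out of reach is approached as far as the arm can. A call with a gripper value outside its range is refused whole. "fingers" is the closure, from -1 (fully open) to 1 (shut), set as the call begins (left out, the last holds). The fingers move at their own pace and stop on an object; "force" is the grip in N (left out, the last holds). Time passes only in rows, so rows that do not move let the fingers close. It gives the time, the measured TCP pose, the force and the opening at its end, in the units of the state.
- r.get_state(): the state, without advancing time (a new reading comes with each control period).
- r.capture(name): name is "scene" or "top" or "wrist"; returns the picture (480x640x3 uint8, red, green, blue); there is no depth.
- r.camera_model(name): a dict with "fov_y" (degrees; the focal length in pixels is half the picture's height over the tangent of half this angle, whatever the lens; pixels are square), "cx", "cy" (the principal point, pixels), "R" (3x3) and "t" (3): a world point X has camera coordinates R X + t; the wrist camera has in their place "mount" (4x4, takes a point from camera to tool coordinates, whose origin is the TCP and whose axes are the flange's). Camera axes: x right, y down, z forward; pixel columns grow to the right and rows downward; lengths in m; the calibration is good to about 2 mm. A picture is of the moment at which its call begins: read the wrist's pose just before it. camera_model takes no time and is no camera call.
- r.close_job(): hands the job in, once; it reports no verdict.
The state is a dict: "time_s": time; "joints": joint angles; "qd": joint speeds; "joint_torque": joint torques, N m; "tcp_pos": TCP position; "eef_rot": TCP orientation; "contact_force": force on the tool from outside, world axes, zero at the start; "moment": the same for the moment, N m; "gripper_width": finger opening in m.
Only numpy, scipy, OpenCV 4.12 (cv2) and the standard library are available. Lean on these libraries where they do the work, as an engineer would, in place of code of your own. Each camera call takes 0.05 s, during which the arm holds its last target.

## Working session

There is one attempt and no reset: what is moved stays moved. The work goes in short steps, Python scripts to look and compute and a tool call to move; the robot and the scene stay as the last step left them, time stands still between calls to the robot, and variables do not carry over. Pictures are saved under pics/ and viewed, and the job is handed in when it is done.

Besides the shell and the picture viewer there is one more tool, called after "Call:" by a JSON object that holds its "fn" and its "kwargs", one argument or row to a line. carry_out: Moves the arm, as the interface text tells. Its arguments: {"type":"object","properties":{"plan":{"type":"array"},"fingers":{"type":"number"},"force":{"type":"number"}},"required":["plan"]}

```bash
mkdir -p pics; python3 - <<'E'
from plant import r
import cv2
print(r.get_state())
for n in("scene","top"):
    im=r.capture(n); cv2.imwrite(f"pics/{n}0.png",im[:,:,::-1]); m=r.camera_model(n); print(n,m)
print(r.camera_model("wrist"))
E
```

```text
{'time_s': 0.0, 'joints': array([ 9.25954837e+01,  2.05915478e+01,  6.33158225e-01, -2.21457829e-02,
       -7.01362533e+01, -1.65069860e+01]), 'qd': array([ 0.11164235,  0.04719379, -0.00110863,  0.04051904, -0.00759765,
       -0.08523563]), 'joint_torque': array([-1.27568356e-06, -5.82721245e+01,  2.93058693e+01,  6.99716493e+00,
        7.05792612e-03, -1.60461550e-04]), 'tcp_pos': array([0.162181  , 0.65470752, 0.22561038]), 'eef_rot': array([ 1.79903342e+02, -6.93365448e-03, -1.39190384e+01]), 'contact_force': array([ 0.10877644,  0.23090829, -0.90486384]), 'moment': array([-0.00227592, -0.01732643,  0.01556118]), 'gripper_width': 0.08799207088341413}
scene {'fov_y': 45.70460648232999, 'cx': 322.4574695815477, 'cy': 241.6622576947962, 'R': array([[ 0.42178274, -0.90657882,  0.01463443],
       [-0.63190563, -0.30549026, -0.71229978],
       [ 0.65022657,  0.29118817, -0.70172278]]), 't': array([-0.28929722,  0.36555564,  0.5602485 ])}
top {'fov_y': 50.81604894153751, 'cx': 321.23030939634657, 'cy': 229.97100717859942, 'R': array([[-2.43313089e-02, -9.99703825e-01,  5.00481883e-04],
       [-9.96855597e-01,  2.42242167e-02, -7.54460414e-02],
       [ 7.54115724e-02, -2.33460910e-03, -9.97149760e-01]]), 't': array([-0.04327859,  0.51916148,  0.86742628])}
{'fov_y': 59.14275943483263, 'cx': 322.03743257389, 'cy': 237.47534932825278, 'mount': array([[-3.54639073e-04, -9.63484416e-01, -2.67764177e-01,
         7.12197082e-02],
       [ 9.99999936e-01, -3.27146959e-04, -1.47286520e-04,
         1.23933448e-03],
       [ 5.43100307e-05, -2.67764212e-01,  9.63484470e-01,
        -1.58067772e-01],
       [ 0.00000000e+00,  0.00000000e+00,  0.00000000e+00,
         1.00000000e+00]])}
```

View pics/scene0.png

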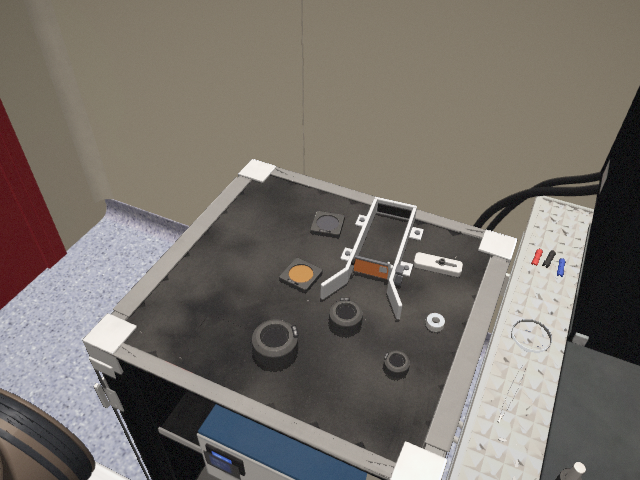

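View pics/top0.png

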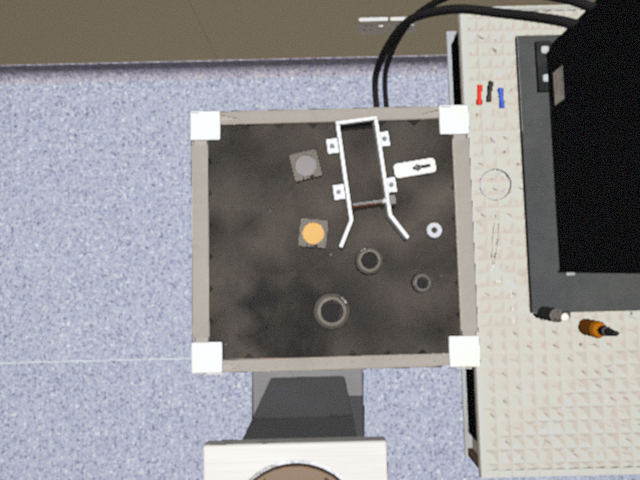

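The scene shows three round black pucks; in the top view they sit at (331,311) large, (369,261) middle and (421,282) small. The pen opens towards the bottom of the image, with its mouth at about (375,240) and the orange flap at about (373,203). I'll measure these next.

```bash
cat > h.py <<'E'
import numpy as np,cv2
from plant import r
def ray(n,uv,z):
    m=r.camera_model(n);R=np.array(m['R']);t=np.array(m['t']);f=240/np.tan(np.radians(m['fov_y']/2))
    d=R.T@np.array([(uv[0]-m['cx'])/f,(uv[1]-m['cy'])/f,1]);c=-R.T@t
    return c+d*(z-c[2])/d[2]
def proj(n,X):
    m=r.camera_model(n);R=np.array(m['R']);t=np.array(m['t']);f=240/np.tan(np.radians(m['fov_y']/2))
    p=R@np.array(X,float)+t; return np.array([f*p[0]/p[2]+m['cx'],f*p[1]/p[2]+m['cy']])
E
python3 - <<'E'
from h import *
im=cv2.imread("pics/top0.png")
c=im[100:340,280:450]; cv2.imwrite("pics/topcrop.png",cv2.resize(c,None,fx=2.5*1,fy=2.5,interpolation=cv2.INTER_CUBIC)); 
im=cv2.imread("pics/scene0.png"); c=im[190:390,230:480]; cv2.imwrite("pics/scrop.png",cv2.resize(c,None,fx=3,fy=3,interpolation=cv2.INTER_CUBIC))
E
```

```text
(no output)
```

View pics/topcrop.png

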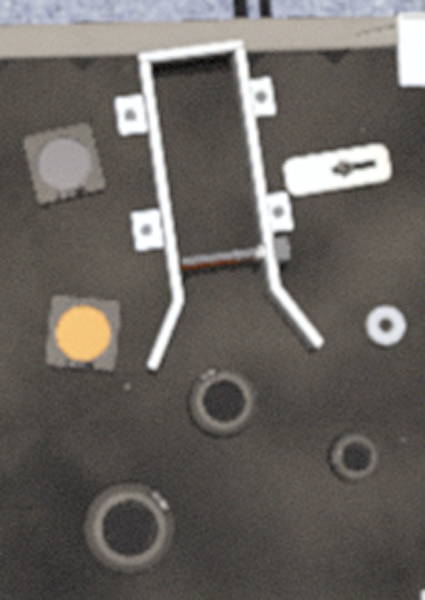

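View pics/scrop.png

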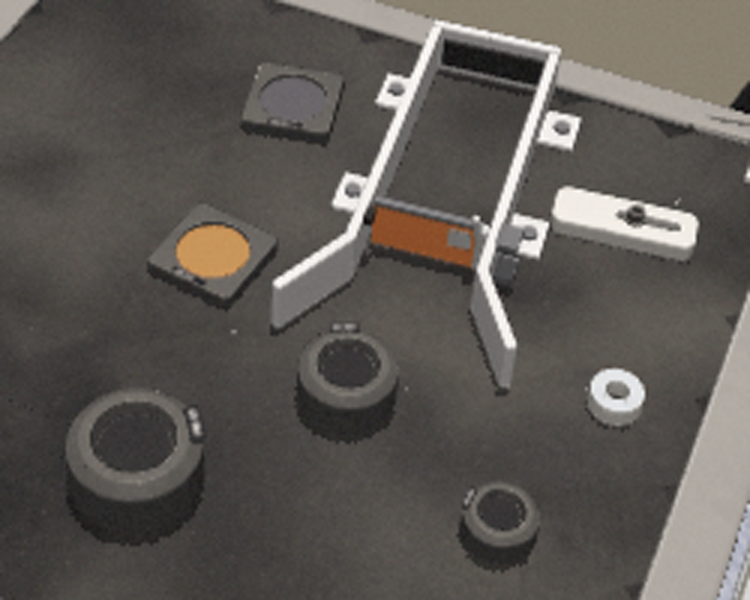

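```bash
python3 - <<'E'
from h import *
im=cv2.imread("pics/top0.png"); g=cv2.cvtColor(im,6).astype(float)
L=[];Rr=[]
for v in range(128,212):
    um=280+(192.5+(v-100-20.4)*2.5/242*34)/2.5
    row=g[v]
    def edge(s):
        u=um
        th=130
        k=int(round(um))
        while row[k]<th and 300<k<420: k+=s
        return k-s*(row[k]-th)/(row[k]-row[k-s])
    if 198<v<210: continue
    L.append(ray("top",(edge(-1),v),.032)[:2]);Rr.append(ray("top",(edge(1),v),.032)[:2])
L=np.array(L);Rr=np.array(Rr)
def fit(P):
    for _ in range(3):
        vx,vy,x,y=cv2.fitLine(P.astype(np.float32),cv2.DIST_HUBER,0,.001,.001).ravel()
        d=abs((P[:,0]-x)*vy-(P[:,1]-y)*vx); P=P[d<.003]
    if vx<0: vx,vy=-vx,-vy
    return np.array([vx,vy]),np.array([x,y]),len(P)
for P in(L,Rr): 
    a=fit(P); print(a, np.degrees(np.arctan2(a[0][1],a[0][0])))
a,b=fit(L),fit(Rr); d=a[0]+b[0]; d/=np.linalg.norm(d); n=np.array([-d[1],d[0]])
print("width",n@(a[1]-b[1])); yaw=np.degrees(np.arctan2(d[1],d[0]));
mid=(n@a[1]+n@b[1])/2
print("yaw",yaw)
for nm,uv,z in [("wallkneeL",(179,298),.032),("kneeR",(274,288),.032),("tipL",(153,368),.032),("tipR",(319,347),.032),("endL",(145,55),.032),("endR",(240,46),.032),("flapL",(181,262),.035),("puck",(223,402),.026),("bush",(386,326),.012),("small",(354,457),.02),("big",(130,528),.03)]:
    p=ray("top",(280+uv[0]/2.5,100+uv[1]/2.5),z)[:2]; print(nm,p,"along",d@p,"lat",n@p-mid)
print("puck rad", 31.5/2.5*np.linalg.norm(ray("top",(370,260),.024)-ray("top",(369,260),.024)), "small",24/2.5*.00197,"big",44/2.5*.00197)
# scene check
for nm,uv,z in [("puck",(348,364),.026),("endL",(440,25),.032),("endR",(558,48),.032),("tipR",(513,347),.032),("tipL",(275,284),.032)]:
    p=ray("scene",(230+uv[0]/3,190+uv[1]/3),z)[:2]; print("scene",nm,p,"along",d@p,"lat",n@p-mid)
E
```

```text
(array([0.9936831 , 0.11222237], dtype=float32), array([ 0.6370495, -0.1006263], dtype=float32), 73) 6.443441
(array([0.9936236 , 0.11274821], dtype=float32), array([ 0.63061225, -0.1602411 ], dtype=float32), 72) 6.4737616
width 0.058512345
yaw 6.4586015
wallkneeL [ 0.53446449 -0.10895785] along 0.5188163071748438 lat 0.032516811038798804
kneeR [ 0.53983183 -0.17507286] along 0.5167126174331238 lat -0.03378233999558361
tipL [ 0.48635739 -0.08960361] along 0.47319159308233216 lat 0.0571595585247677
tipR [ 0.49808821 -0.2047703 ] along 0.47189340201713215 lat -0.05859575188965399
endL [ 0.70677054 -0.08999308] along 0.692162061917643 lat 0.031979323120810615
endR [ 0.71161092 -0.15705036] along 0.6894287679765658 lat -0.035196842355239316
flapL [ 0.55918198 -0.11087619] along 0.5431611483342051 lat 0.02783029248226021
puck [ 0.46182449 -0.13777339] along 0.44339600620375236 lat 0.012055086920711916
bush [ 0.51290211 -0.25623562] along 0.4808241916802464 lat -0.11140079122799257
small [ 0.4214551 -0.2283638] along 0.39309273056241734 lat -0.07341942404157409
big [ 0.3771221 -0.070922 ] along 0.3667509785404515 lat 0.08800997138197608
puck rad 0.021915194143731626 small 0.018911999999999998 big 0.034672
scene puck [ 0.46187331 -0.14035074] along 0.4431545980174054 lat 0.009488600083750937
scene endL [ 0.7038956  -0.09279546] along 0.6889901460328778 lat 0.02951812050410116
scene endR [ 0.71423768 -0.15946812] along 0.6917668896851595 lat -0.03789472779207173
scene tipR [ 0.50022522 -0.20794981] along 0.4736592047111623 lat -0.061995473913410315
scene tipL [ 0.48726179 -0.09062663] along 0.4739751779256697 lat 0.05604129967342261
```

Only the middle puck at top (369,261) fits. Its radius measures about 22–24 mm, against about 19 mm for the small one and about 35 mm for the big one, and it lies at pen x≈-100 mm, y≈+12 mm. The enlarged crop confirms this: it is the puck directly outside the mouth. The pen's yaw is 6.5°. I'll close the fingers and move round to a point behind the puck.

Call:
{"fn": "carry_out", "kwargs": {
  "plan": [
    [0.024,-0.03,0,0,0,0.015],
    [0.024,-0.03,0,0,0,0.015],
    [0.024,-0.03,0,0,0,0.015],
    [0.024,-0.03,0,0,0,0.015],
    [0.024,-0.03,0,0,0,0.015],
    [0.024,-0.03,0,0,0,0.015],
    [0.024,-0.03,0,0,0,0.015],
    [0.024,-0.03,0,0,0,0.015],
    [0.024,-0.03,0,0,0,0.015],
    [0.024,-0.03,0,0,0,0.015],
    [0.024,-0.03,0,0,0,0.015],
    [0.024,-0.03,0,0,0,0.015]
  ],
  "fingers": 1,
  "force": 20
}}

```text
time_s: 1.1
tcp_pos: [0.4527, 0.28, 0.2191]
eef_rot: [179.5, 0.1, -2.5]
contact_force: [0.7, 0.2, -0.5]
gripper_width: 0.0131
```

Call:
{"fn": "carry_out", "kwargs": {
  "plan": [
    [-0.003,-0.036,-0.003,0,0,0.013],
    [-0.003,-0.036,-0.003,0,0,0.013],
    [-0.003,-0.036,-0.003,0,0,0.013],
    [-0.003,-0.036,-0.003,0,0,0.013],
    [-0.003,-0.036,-0.003,0,0,0.013],
    [-0.003,-0.036,-0.003,0,0,0.013],
    [-0.003,-0.036,-0.003,0,0,0.013],
    [-0.003,-0.036,-0.003,0,0,0.013],
    [-0.003,-0.036,-0.003,0,0,0.013],
    [-0.003,-0.036,-0.003,0,0,0.013],
    [-0.003,-0.036,-0.003,0,0,0.013],
    [0,0,0,0,0,0]
  ]
}}

```text
time_s: 2.1
tcp_pos: [0.4152, -0.1393, 0.1822]
eef_rot: [179.4, 0.2, 5.9]
contact_force: [0.4, 0.5, -0.3]
gripper_width: -0.0
```

```bash
python3 - <<'E'
from h import *
s=r.get_state(); print(s['tcp_pos'],s['eef_rot'],s['gripper_width'],s['joints'])
cv2.imwrite("pics/w1.png",r.capture("wrist")[:,:,::-1])
E
```

```text
[ 0.41518807 -0.13928552  0.1822233 ] [179.37458037   0.18745693   5.87019841] -3.3800993999104335e-06 [  8.02177118  -0.33138236 -31.82902086   0.72308436 -58.71519228
  87.47280668]
```

View pics/w1.png

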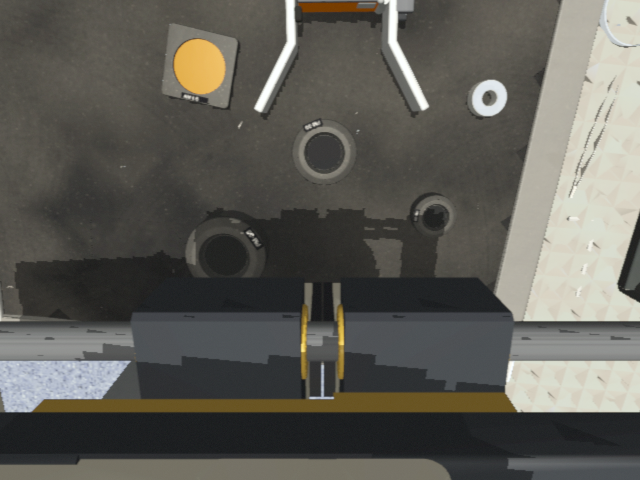

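The wrist view shows the puck at (324,152) almost straight ahead of the tool, and the mouth tips at (262,108) and (425,106). I'll cross-check those against the earlier fit.

```bash
cat >> h.py <<'E'
from scipy.spatial.transform import Rotation as Ro
D=np.array([.99365,.1125]);N=np.array([-.1125,.99365])
def wray(uv,z,pos,rot):
    m=r.camera_model("wrist");f=240/np.tan(np.radians(m['fov_y']/2));M=np.array(m['mount'])
    R=Ro.from_euler('xyz',rot,degrees=True).as_matrix()
    d=R@M[:3,:3]@np.array([(uv[0]-m['cx'])/f,(uv[1]-m['cy'])/f,1]);c=R@M[:3,3]+pos
    return (c+d*(z-c[2])/d[2])
def pen(p): return np.array([D@p[:2]-.5435, N@p[:2]+.2025])
E
python3 - <<'E'
from h import *
s=r.get_state();P,Q=s['tcp_pos'],s['eef_rot']
print("tcp",pen(P))
for n,uv,z in [("puck",(324,153),.026),("tipL",(262,108),.032),("tipR",(425,106),.032),("kneeL",(294,42),.032),("kneeR",(388,42),.032),("big",(224,256),.036),("small",(436,217),.02)]:
    p=wray(uv,z,P,Q);print(n,p[:2],pen(p))
print("rad",31.5*np.linalg.norm(wray((325,153),.024,P,Q)-wray((324,153),.024,P,Q)))
E
```

```text
tcp [-0.14602706  0.01882202]
puck [ 0.46290709 -0.13696232] [-0.09894063  0.01433034]
tipL [ 0.48969704 -0.09072959] [-0.06711962  0.05725563]
tipR [ 0.50250134 -0.20369414] [-0.06710514 -0.05643209]
kneeL [ 0.53408602 -0.10937783] [-0.02511043  0.03373204]
kneeR [ 0.54054003 -0.17210095] [-0.02575375 -0.02931886]
big [ 0.38005508 -0.06942844] [-0.17366897  0.09075624]
small [ 0.42243392 -0.22883374] [-0.14949233 -0.07240446]
rad 0.02317382530106621
```

Call:
{"fn": "carry_out", "kwargs": {
  "plan": [
    [0,-0.002,-0.035,0.005,0,0.005],
    [0,-0.002,-0.035,0.005,0,0.005],
    [0,-0.002,-0.035,0,0,0],
    [0,0,-0.035,0,0,0],
    [0,0,-0.015,0,0,0],
    [0,0,-0.01,0,0,0],
    [0,0,0,0,0,0]
  ]
}}

```text
time_s: 2.73
tcp_pos: [0.4173, -0.1426, 0.0137]
eef_rot: [179.9, -0.4, 6.2]
contact_force: [-0.9, -0.0, -0.6]
gripper_width: 0.0006
```

```bash
python3 - <<'E'
from h import *
s=r.get_state(); print(s['tcp_pos'],s['eef_rot'],s['contact_force'],pen(s['tcp_pos']))
E
```

```text
[ 0.41729408 -0.14255692  0.01370878] [179.9455657   -0.40254071   6.23058826] [-0.93670154 -0.02249478 -0.60565702] [-0.14489339  0.01390273]
```

Call:
{"fn": "carry_out", "kwargs": {
  "plan": [
    [0,0,-0.004,0,0,0.002],
    [0,0,-0.003,0,0,0.002],
    [0.01,0.0001,0,0,0,0],
    [0.01,0.0001,0,0,0,0],
    [0.01,0.0001,0,0,0,0],
    [0.01,0.0001,0,0,0,0],
    [0.01,0.0001,0,0,0,0],
    [0.01,0.0001,0,0,0,0],
    [0.01,0.0001,0,0,0,0]
  ]
}}

```text
time_s: 3.48
tcp_pos: [0.4963, -0.14, 0.0098]
eef_rot: [179.9, -0.7, 6.6]
contact_force: [-0.1, 0.4, -0.6]
gripper_width: 0.0001
```

```bash
python3 - <<'E'
from h import *
s=r.get_state(); print(s['tcp_pos'],s['eef_rot'],s['contact_force'],pen(s['tcp_pos']))
cv2.imwrite("pics/w2.png",r.capture("wrist")[:,:,::-1])
c=r.capture("scene")[190:390,230:480,::-1]; cv2.imwrite("pics/s2.png",cv2.resize(c,None,fx=3,fy=3,interpolation=cv2.INTER_CUBIC))
E
```

```text
[ 0.49626252 -0.13997431  0.00981934] [179.93517392  -0.65860561   6.63423109] [-0.11865454  0.43325905 -0.57540912] [-0.06613586  0.00758499]
```

View pics/w2.png

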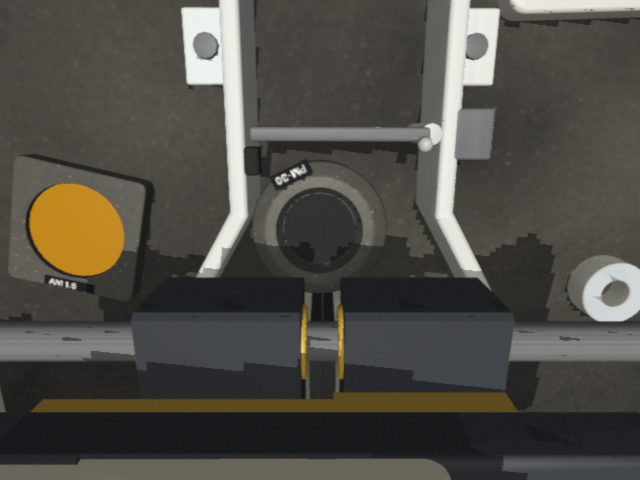

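View pics/s2.png

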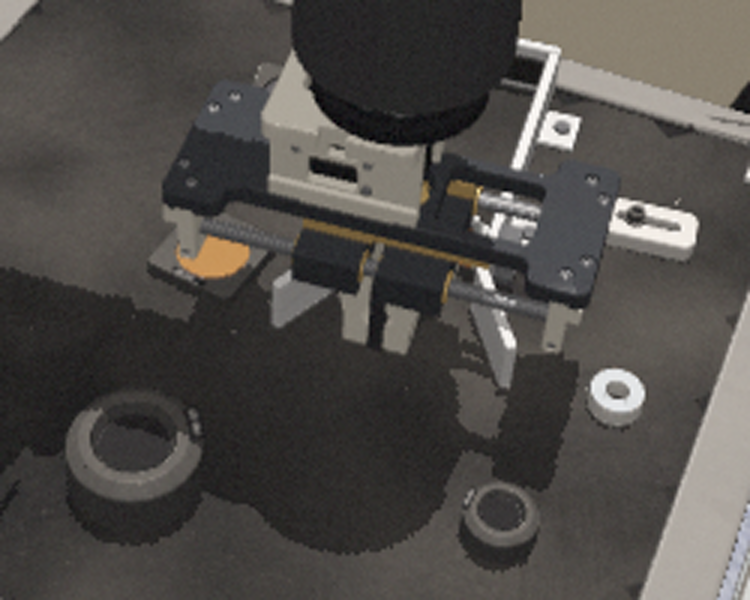

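The puck is in the mouth at wrist (319,228), with the flap shut ahead of it at (340,134). Next I'll find the puck's offset from the fingers.

```bash
python3 - <<'E'
from h import *
s=r.get_state();P,Q=s['tcp_pos'],s['eef_rot']; print(P,pen(P))
for n,uv,z in [("puck",(319,228),.026),("wallL",(241,150),.032),("wallLin",(248,150),.032),("wallRin",(440,150),.032),("hinge/flap top",(340,134),.035),("pin",(430,135),.040)]:
    p=wray(uv,z,P,Q);print(n,p[:2],pen(p))
E
```

```text
[ 0.49760309 -0.13990443  0.00984405] [-0.06479593  0.00750362]
puck [ 0.53181999 -0.13570848] [-0.03032427  0.00782352]
wallL [ 0.55566884 -0.10810364] [-0.00352132  0.03257007]
wallLin [ 0.55592578 -0.11030868] [-0.00351408  0.03035013]
wallRin [ 0.5629769  -0.17082203] [-0.00331548 -0.03057221]
hinge/flap top [ 0.56423515 -0.13853996] [0.00156652 0.00136331]
pin [ 0.56710121 -0.16483322] [ 0.00145638 -0.02508541]
```

Call:
{"fn": "carry_out", "kwargs": {
  "plan": [
    [0.01,0.0001,-0.001,0,0,0],
    [0.01,0.0001,-0.001,0,0,0],
    [0.01,0.0001,0,0,0,0],
    [0.01,0.0001,0,0,0,0],
    [0.01,0.0001,0,0,0,0],
    [0.01,0.0011,0,0,0,0],
    [0.01,0.0011,0,0,0,0],
    [0.01,0.0011,0,0,0,0],
    [0.01,0.0011,0,0,0,0]
  ]
}}

```text
time_s: 4.33
tcp_pos: [0.5811, -0.1361, 0.0055]
eef_rot: [-179.9, 0.5, 6.4]
contact_force: [-8.7, 1.1, 7.5]
gripper_width: 0.0004
```

```bash
python3 - <<'E'
from h import *
s=r.get_state(); print(s['tcp_pos'],s['eef_rot'],s['contact_force'],pen(s['tcp_pos']))
cv2.imwrite("pics/w3.png",r.capture("wrist")[:,:,::-1])
E
```

```text
[ 0.58108687 -0.1360791   0.00552674] [-179.94269515    0.51859355    6.41230779] [-8.67756201  1.09209504  7.48444865] [0.01858807 0.00191273]
```

View pics/w3.png

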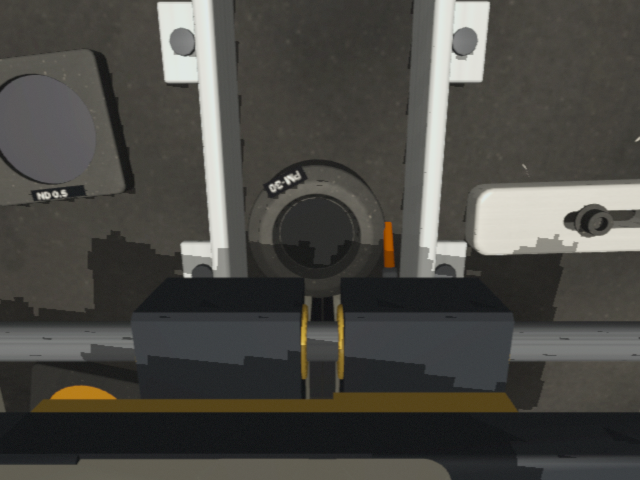

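Call:
{"fn": "carry_out", "kwargs": {
  "plan": [
    [0,0,0.002,0,0,0]
  ]
}}

```text
time_s: 4.47
tcp_pos: [0.5843, -0.1355, 0.007]
eef_rot: [-180.0, 0.4, 6.5]
contact_force: [-1.8, 0.9, -0.4]
gripper_width: 0.0003
```

```bash
python3 - <<'E'
from h import *
s=r.get_state(); P,Q=s['tcp_pos'],s['eef_rot'];print(P,Q,s['contact_force'],s['moment'],pen(P))
p=wray((317,230),.026,P,Q);print(pen(p))
c=r.capture("scene")[170:370,250:500,::-1]; cv2.imwrite("pics/s3.png",cv2.resize(c,None,fx=3,fy=3,interpolation=cv2.INTER_CUBIC))
E
```

```text
[ 0.58432482 -0.13549979  0.00695874] [-179.95521482    0.41210462    6.45632019] [-1.83855619  0.88842467 -0.44618337] [0.2027784  0.5688283  0.01227088] [0.02187063 0.00212409]
[0.0569091  0.00292256]
```

View pics/s3.png

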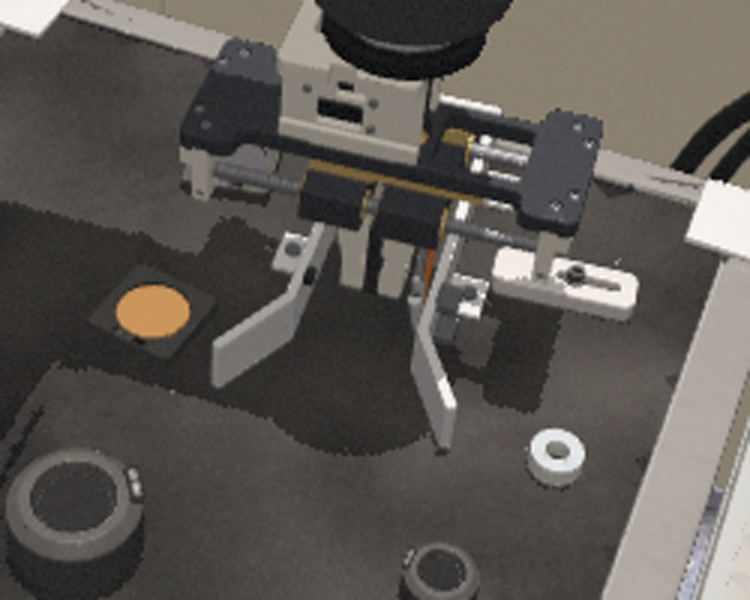

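The flap is held open by the puck and fingers, and the puck is at x≈57 mm with contact force low. I'll continue gently.

Call:
{"fn": "carry_out", "kwargs": {
  "plan": [
    [0.008,0.0009,0.001,0,0,0],
    [0.008,0.0009,0,0,0,0],
    [0.008,0.0009,0,0,0,0],
    [0.006,0.0007,0,0,0,0],
    [0.003,0.0003,0,0,0,0],
    [0,0,0,0,0,0]
  ]
}}

```text
time_s: 5.02
tcp_pos: [0.6149, -0.1299, 0.0076]
eef_rot: [-179.8, 0.9, 6.4]
contact_force: [-2.9, -0.1, 0.6]
gripper_width: 0.0003
```

```bash
python3 - <<'E'
from h import *
s=r.get_state(); P,Q=s['tcp_pos'],s['eef_rot'];print(P,Q,s['contact_force'],pen(P))
cv2.imwrite("pics/w4.png",r.capture("wrist")[:,:,::-1])
E
```

```text
[ 0.61490705 -0.12993682  0.0076251 ] [-179.80063292    0.85367099    6.37086672] [-2.94626949 -0.10656657  0.59852913] [0.0528845  0.00421123]
```

View pics/w4.png

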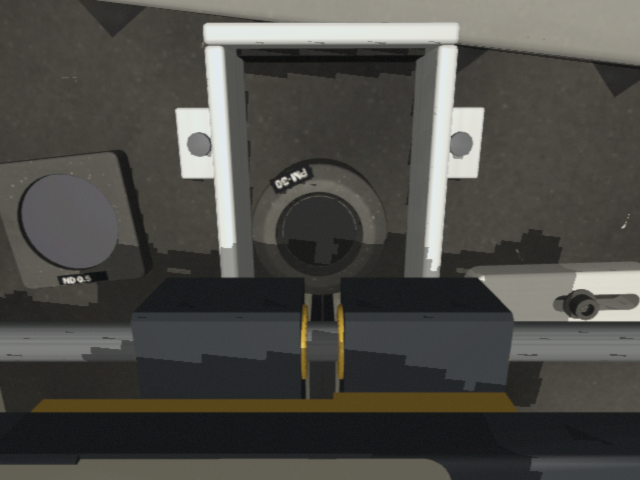

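```bash
python3 - <<'E'
from h import *
s=r.get_state(); P,Q=s['tcp_pos'],s['eef_rot'];print(P,pen(P))
for n,uv,z in [("puck",(319,230),.026),("endwall inner top",(332,47),.032),("endwall outer top",(332,25),.032)]:
    print(n,pen(wray(uv,z,P,Q)))
E
```

```text
[ 0.61484728 -0.12993619  0.00767284] [0.05282518 0.00421859]
puck [0.08788083 0.00423726]
endwall inner top [0.1443069  0.00019329]
endwall outer top [0.1500763  0.00022017]
```

The puck is at x≈87 mm when referenced to the end wall. I'll push about 6 mm more.

Call:
{"fn": "carry_out", "kwargs": {
  "plan": [
    [0.004,0.0004,0,0,0,0],
    [0.003,0.0003,0,0,0,0],
    [0,0,0,0,0,0]
  ]
}}

```text
time_s: 5.32
tcp_pos: [0.6232, -0.1294, 0.0081]
eef_rot: [-179.8, 0.7, 6.4]
contact_force: [-1.5, -0.6, 0.3]
gripper_width: 0.0005
```

```bash
python3 - <<'E'
from h import *
s=r.get_state(); P,Q=s['tcp_pos'],s['eef_rot'];print(P,s['contact_force'],pen(P))
cv2.imwrite("pics/w5.png",r.capture("wrist")[:,:,::-1])
E
```

```text
[ 0.6232332  -0.12939494  0.00810301] [-1.48697157 -0.62541066  0.31915024] [0.06121874 0.00381298]
```

View pics/w5.png

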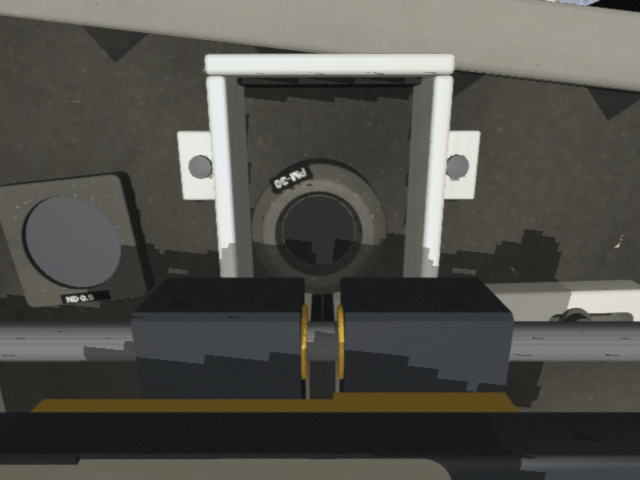

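The puck is at about x=95 mm, and the fingers, with their rear about 51 mm from the hinge, still hold the flap. I'll withdraw quickly straight out of the lane, then up.

Call:
{"fn": "carry_out", "kwargs": {
  "plan": [
    [-0.037,-0.0042,0,0,0,0],
    [-0.037,-0.0042,0,0,0,0],
    [-0.037,-0.0042,0.002,0,0,0],
    [-0.037,-0.0042,0.006,0,0,0],
    [-0.015,-0.002,0.03,0,0,0],
    [-0.005,0,0.038,0,0,0],
    [0,0,0.038,0,0,0],
    [0,0,0.038,0,0,0],
    [0,0,0.02,0,0,0]
  ]
}}

```text
time_s: 6.12
tcp_pos: [0.4612, -0.1478, 0.1868]
eef_rot: [180.0, -0.8, 6.7]
contact_force: [1.0, -0.4, 0.6]
gripper_width: 0.0005
```

```bash
python3 - <<'E'
from h import *
s=r.get_state(); P,Q=s['tcp_pos'],s['eef_rot'];print(P,Q,s['contact_force'],pen(P))
cv2.imwrite("pics/w6.png",r.capture("wrist")[:,:,::-1])
E
```

```text
[ 0.46121856 -0.147793    0.18676019] [179.95533783  -0.77783128   6.74028182] [ 0.98586608 -0.37063795  0.64144514] [-0.10183689  0.0037584 ]
```

View pics/w6.png

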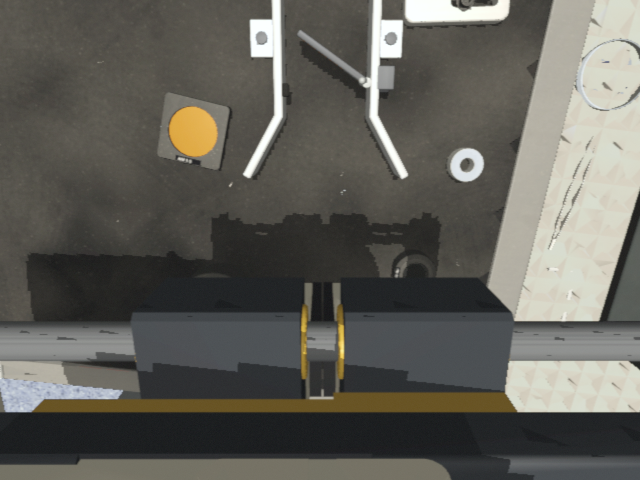

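The flap, from (300,33) to (367,83), is still falling. The fingers are clear. I'll wait and look again.

Call:
{"fn": "carry_out", "kwargs": {
  "plan": [
    [0,0.03,0,0,0,0],
    [0,0.03,0,0,0,0],
    [0,0.03,0,0,0,0],
    [0,0.03,0,0,0,0],
    [0,0.03,0,0,0,0],
    [0,0.03,0,0,0,0],
    [0,0.03,0,0,0,0],
    [0,0.03,0,0,0,0],
    [0,0,0,0,0,0],
    [0,0,0,0,0,0],
    [0,0,0,0,0,0],
    [0,0,0,0,0,0]
  ]
}}

```text
time_s: 7.17
tcp_pos: [0.4676, 0.1033, 0.1992]
eef_rot: [-179.8, -2.7, 6.6]
contact_force: [0.9, -0.3, -0.5]
gripper_width: 0.0002
```

Call:
{"fn": "carry_out", "kwargs": {
  "plan": [
    [0,0,0,0,0,0],
    [0,0,0,0,0,0],
    [0,0,0,0,0,0],
    [0,0,0,0,0,0],
    [0,0,0,0,0,0],
    [0,0,0,0,0,0],
    [0,0,0,0,0,0],
    [0,0,0,0,0,0]
  ]
}}

```text
time_s: 7.83
tcp_pos: [0.4679, 0.0994, 0.1992]
eef_rot: [-179.8, -2.7, 6.2]
contact_force: [0.1, 0.3, -0.4]
gripper_width: 0.0006
```

```bash
python3 - <<'E'
from h import *
c=r.capture("scene")[170:370,250:500,::-1]; cv2.imwrite("pics/s7.png",cv2.resize(c,None,fx=3,fy=3,interpolation=cv2.INTER_CUBIC))
c=r.capture("top")[100:340,280:450,::-1]; cv2.imwrite("pics/t7.png",cv2.resize(c,None,fx=2.5,fy=2.5,interpolation=cv2.INTER_CUBIC))
print(r.get_state()['time_s'])
E
```

```text
7.9333
```

View pics/s7.png

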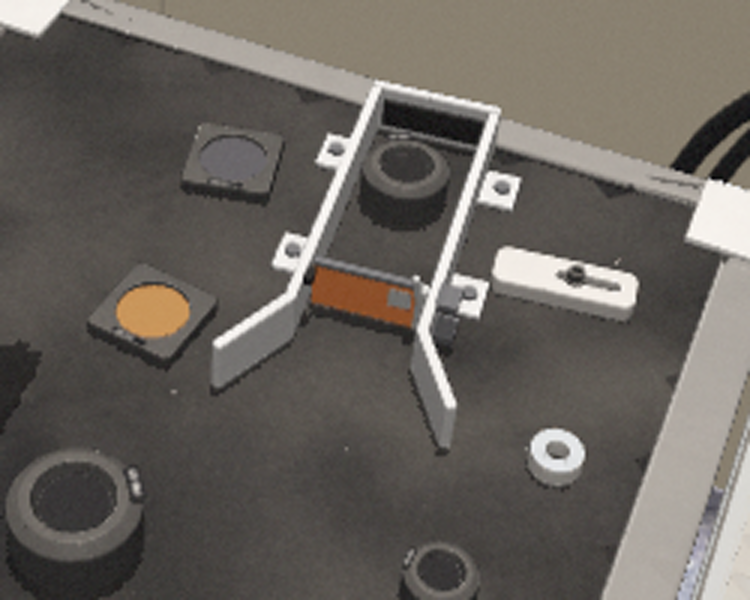

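View pics/t7.png

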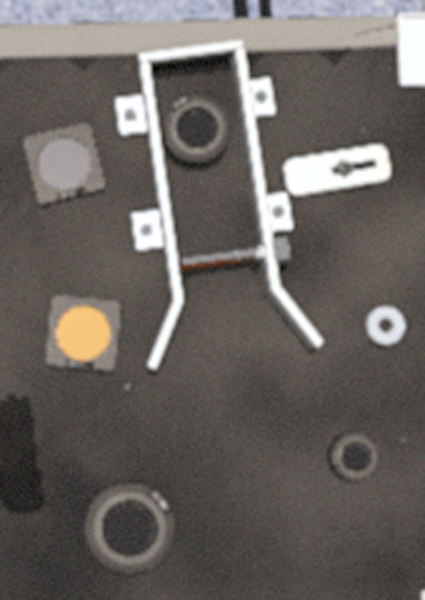

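The flap is shut, with the same line as at the start (top crop (183,265) to (265,253)). The puck is in the bay at (197,128), and the other things have not moved. I'll check the puck's position and hand in.

```bash
python3 - <<'E'
from h import *
print(pen(ray("top",(280+197/2.5,100+128/2.5),.026)), pen(ray("scene",(250+405/3,170+163/3),.026)))
a=cv2.imread("pics/topcrop.png").astype(int);b=cv2.imread("pics/t7.png").astype(int)
d=(abs(a-b).max(2)>50); print([ (n,int(d[s].sum())) for n,s in {"amber":np.s_[290:375,40:125],"grey":np.s_[120:210,20:108],"clamp":np.s_[140:200,280:395],"bush":np.s_[300:350,360:410],"flap":np.s_[245:275,180:270],"puckold":np.s_[365:440,185:260]}.items()])
print(r.get_state()['contact_force'],r.close_job())
E
```

```text
[0.09338013 0.00408019] [0.09334588 0.00294851]
[('amber', 0), ('grey', 0), ('clamp', 0), ('bush', 0), ('flap', 0), ('puckold', 312)]
the job is handed in; nothing more can be done
[0.07434706 0.28703993 0.05671914] None
```

The middle-sized puck is in its travel pen, the flap fell shut on its own, and I've handed the job in at about 8 s of the 38 s allowed. I chose that puck because its measured radius of about 22–24 mm fits the 48 mm given. I pushed it along the surface with closed fingertips, through the flap and into the bay. Then I pulled the fingers straight back out of the lane while the flap was still falling.

**Last checks:**
- **Puck:** its centre is at pen x ≈ 93 mm, y ≈ +3 to +4 mm. The top and scene cameras agree to about 1 mm, and it is well clear of the 83 mm swing limit.
- **Flap:** its image matches the one from before the move, so it is shut.
- **Other things:** the two filters, the clamp and the bush show no change in the top view. The two look-alike pucks look unmoved by eye.
- **Robot:** the arm is clear and touching nothing.

**Worth noting:**
- **Brief force:** while the fingers were passing the flap, I saw a reading of about 9 N sideways and 7 N upward, probably the fingertips or puck dragging. It was gone once I raised the fingers 2 mm.
- **Overshoot:** the last push went about 2 mm further than I aimed.
- **Pen position:** the cameras disagreed by 1–3 mm on where the pen sits, which made no difference here.

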